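Refit the wheel gear of a soldering turntable

ROBOT

A 6-joint arm with a two-finger parallel gripper is mounted at the origin on the work surface. World frame = base frame: x ahead of the robot, y to its left, z up, the work surface at z = 0. Lengths are in m, angles in rad, forces in N, time in s.
With the tool pointing down it reaches from about 0.25 to 0.725 m from the base axis. Payload 9.7 kg.
Tool frame: the origin (TCP) lies midway between the tips of the shut fingers; the grasp point (between the pads) lies 19 mm behind it; x points along the fingers, y is the direction in which the jaws open and shut, and the axes are right-handed (so a half turn about x gives the same grasp; the last joint's range is limited). The gripper opens to 85 mm and grips with 20 to 120 N. Pads are 22 mm wide; open, the fingers measure 114 mm over their backs; the gripper's body (76 mm by 85 mm) begins 54 mm behind the grasp point. The pads swing forward as they close: fully open they stand 13 mm farther back than shut.
Start: joints at [1.318, 0.087, 0.176, 1.66, 0, 1.571], TCP at [0.138, 0.533, 0.231] pointing down, gripper open.
Joint ranges: [-3.13, 3.13], [-0.85, 1.81], [-1.15, 1.24], [-2.2, 2.28], [-1.44, 1.52], [-3.14, 3.14]. Speed limits (rad/s): [2.22, 2.22, 2.57, 3.14, 3.14, 3.14].

INTERFACE

Orientations are given as a unit quaternion [w, x, y, z].
In Python, from station import state, vision, sign_off gives the robot as it stands.
- The arm moves only by the shell command python3 -m pendant 'ROWS'. ROWS is text: rows parted by semicolons, each of 7 numbers parted by spaces: the shift along the world's x, y, z in mm, then the turn, a rotation vector about the world's x, y, z in units of 6 degrees (1.0 is 6 degrees), then the opening, from 0 (shut) to 1 (fully open). A call has 1 to 12 rows; each row is the pose to reach, as a shift and turn from the pose commanded when the call began; what a row does not reach only later rows make up. A row lasts 1/10 s, in which the tool goes at most 50 mm and 8.59 degrees, less where a joint would pass 70% of its speed; a pose out of reach is approached as far as the arm can. A call with a gripper value outside its range is refused whole. The fingers move at their own pace and stop on an object; the grip force is fixed at half the most. Time passes only in rows, so rows that repeat a pose let the fingers close. It gives the time, the measured TCP pose, the force and the opening at its end, in the units of the state.
- state(): the state, without advancing time (a new reading comes with each control period).
- vision.grab_frame(name): name is "scene" or "top" or "wrist"; returns the picture (384x512x3 uint8, blue, green, red); there is no depth.
- vision.camera_info(name): a dict with "vertical_fov" (degrees; the focal length in pixels is half the picture's height over the tangent of half this angle, whatever the lens; pixels are square), "cx", "cy" (the principal point, pixels), "T" (4x4, takes a point from camera to world coordinates); the wrist camera has in their place "tool_from_camera" (4x4, takes a point from camera to tool coordinates, whose origin is the TCP and whose axes are the tool frame's). Camera axes: x right, y up, looking along -z (the intrinsics and any distortion apply to the point x, -y, -z); pixel columns grow to the right and rows downward; lengths in m; the calibration is good to about 2 mm. A picture is of the moment at which its call begins: read the wrist's pose just before it. camera_info takes no time and is no camera call.
- sign_off(): hands the job in, once; it reports no verdict.
The state is a dict: "t": time; "joint_positions": joint angles; "qd": joint speeds; "tau": joint torques, N m; "eef_pos": TCP position; "tool_rot": TCP orientation; "contact_force": force on the tool from outside, world axes, zero at the start; "ft_torque": the same for the moment, N m; "width": finger opening in m.
Only numpy, scipy, OpenCV 4.12 (cv2) and the standard library are available. Lean on these libraries where they do the work, as an engineer would, in place of code of your own. Each camera call takes 0.05 s, during which the arm holds its last target.

TASK

Lift the soldering brick off the turntable base and lay it flat on the bench, right way up and well clear of the base. Then put the loose gear back on its stud: lower it gently, hub upward, rocking it to and fro about its axis until its teeth slip between those of the fixed pinion, without forcing or dropping it, and let it go when it is fully home and level. Leave the dish, the hammer and the jar where they are.

Things in the scene. Friction and masses are not known exactly. Their poses are not given: they have to be found in the camera images.
- gear_center (a point): Centre of the loose aluminium gear lying flat on the bench, about 0.4 kg: on its axis, 30 mm above its underside. z: axis, up out of the hub. Toothed rim 94 mm outside, pitch diameter 84, root 70, 16 mm thick, 14 teeth 360/14 degrees apart, the x axis through the middle of one. A blind bore 21 mm wide, 32 mm deep, opens in the underside.
- gear_hub (a point): Point on the gear's axis, 13 mm above its centre point, where to grip it: a hexagonal hub, 38 mm across flats, rises 44 mm from the rim's top face to 60 mm above the gear's underside. Axes as the gear's; the x axis passes square through one flat, the other flats follow every 60 degrees.
- base: Grey cast base plate of the turntable, fixed to the bench, 125 x 250 x 20 mm (x, y, z), origin at the centre of its underside on the bench. On its y axis stand the bare stud (10 mm to the -y side of the centre) and the fixed pinion (62.5 mm to the +y side).
- seat (a point): Where the gear's underside must rest: on the stud's axis, on top of its 36 mm wide shoulder, 24 mm above the bench. The bare steel stud is 18 mm in diameter and rises 28 mm above this point (the top 6 mm is a cone). Axes as the base's: z up, +y to the pinion. With the gear home, its centre point is 30 mm above this point.
- pinion: Dark steel pinion, fixed on the base, unable to turn, axis upright, 72.5 mm from the stud: outside diameter 70 mm, pitch 60, root 46, 16 mm thick, 10 teeth 36 degrees apart, the x axis through the middle of one; its turn on the base differs each time. Origin: centre of its underside, level with the seat. A washer and nut (24 mm wide) rise 4.5 mm above its teeth.
- pinion_top (a point): Centre of the top face of the pinion's teeth, 16 mm above the seat's level; axes as the pinion's. Both gears have straight tapered teeth with bevelled edges and about 4 mm play along the pitch circle, so the gear in mesh can turn only 2 to 4 degrees either way; where teeth do not line up, it rests on the pinion, 16 mm too high.
- brick_center (a point): Tan fire-brick block, 40 x 80 x 36 mm (x, y, z), about 0.1 kg, lying on the base beside the stud, opposite the pinion, where the gear must go. This point is its centre, 18 mm above its underside; z up, y along its length.
- dish: White ceramic bowl, 90 mm in diameter, 32 mm high; origin at the centre of its underside. To be left alone.
- hammer: Small hammer with a wooden handle, 240 mm long, lying on the bench along its x axis, head at +x; to be left alone.
- jar: Amber jar with a steel lid, 64 mm in diameter, 85 mm high; origin at the centre of its underside. To be left alone.
Mind the look-alikes: they are no part of the job. What is shaped like the part that bears gear_center but blue, pink or turquoise is not meant.

How it is judged:
On the way, in this order (a step that is already met when the one before it is completed fails the run):
1. the brick lies on the bench, clear of the base and let go (height (world z) of brick_center below 0.024 m and angle between brick_center's own z axis and vertical below 0.15 rad and horizontal distance between brick_center and seat above 0.085 m and contact force between brick and the fingers below 0.1 N), for 0.2 s.
2. the gear is home on the stud, in mesh with the pinion (z of gear_center in the frame of seat below 0.033 m and horizontal distance between gear_center and seat below 0.004 m and angle between gear_center's own z axis and vertical below 0.06 rad), for 0.2 s.
At the end, for the whole second after the job is handed in: Gear on the stud, hub up: underside within 3 mm of the seat, axis within 4 mm of the stud's, level within 3.4 degrees (so in mesh), at rest. Brick flat and right way up on the bench: centre at most 24 mm high, within 8.6 degrees, at least 85 mm from the stud, at rest (all of step 2 and z of gear_center in the frame of seat above 0.027 m and linear speed of each of gear, brick below 0.02 m/s and height (world z) of brick_center below 0.024 m and angle between brick_center's own z axis and vertical below 0.15 rad and horizontal distance between brick_center and seat above 0.085 m); the robot touches nothing.
It fails at once if the gear was forced against the pinion (over 100 N) (contact force between gear and pinion above 100 N).
It fails at once if the gear was dropped over the base (faster than 0.7 m/s) (horizontal distance between gear_center and seat below 0.05 m and height (world z) of gear_center below 0.12 m and linear speed of gear above 0.7 m/s).
It fails at once if the brick was tipped over or knocked off (angle between brick_center's own z axis and vertical above 0.7 rad).
It fails at once if the dish, hammer or jar was disturbed (over 40 mm) (distance of any of dish, hammer, jar from where it was at the start of the episode above 0.04 m).
It also fails if it takes over 67 s, if anything falls off the work surface, if the arm or the gripper's body presses on something with over 40 N, if the wrist force passes 120 N, or if a joint passes its speed limit or range.

## Working session

There is one attempt and no reset: what is moved stays moved. The work goes in short steps, Python scripts to look and compute and a shell command to move; the robot and the scene stay as the last step left them, time stands still between calls to the robot, and variables do not carry over. Pictures are saved under pics/ and viewed, and the job is handed in when it is done.

```bash
mkdir -p pics; ls; python3 - <<'E'
from station import state, vision
import cv2,numpy as np
s=state()
print({k:np.round(v,4).tolist() for k,v in s.items()})
for n in("scene","top","wrist"):
    print(n,{k:np.round(v,4).tolist() if not isinstance(v,str) else v for k,v in vision.camera_info(n).items()})
    cv2.imwrite(f"pics/{n}0.png",vision.grab_frame(n))
E
```

```text
pics
{'t': 0.0, 'joint_positions': [1.318, 0.0875, 0.1752, 1.6598, 0.0, 1.5708], 'qd': [0.0016, -0.0015, -0.0008, 0.0015, 0.0004, 0.0004], 'tau': [-0.0016, -52.038, 46.481, 0.0161, -0.0002, -0.0], 'eef_pos': [0.1375, 0.5323, 0.2306], 'tool_rot': [0.7014, 0.0887, 0.7015, -0.0896], 'contact_force': [0.2438, -0.2165, -0.1333], 'ft_torque': [-0.0118, 0.0032, -0.0288], 'width': 0.0855}
scene {'vertical_fov': 47.9795, 'cx': 256.2272, 'cy': 187.7643, 'T': [[-0.1608, -0.6237, 0.7649, 1.4568], [0.9869, -0.095, 0.13, 0.1365], [-0.0084, 0.7758, 0.6309, 0.7873], [0.0, 0.0, 0.0, 1.0]]}
top {'vertical_fov': 46.8946, 'cx': 255.8171, 'cy': 185.1076, 'T': [[0.0022, 0.9952, -0.0974, 0.4296], [-1.0, 0.0025, 0.0033, 0.017], [0.0035, 0.0974, 0.9952, 1.6079], [0.0, 0.0, 0.0, 1.0]]}
wrist {'vertical_fov': 60.5207, 'cx': 255.3981, 'cy': 197.8524, 'tool_from_camera': [[0.0004, 0.2702, -0.9628, -0.1413], [1.0, -0.0008, 0.0002, 0.0004], [-0.0007, -0.9628, -0.2702, -0.0683], [0.0, 0.0, 0.0, 1.0]]}
```

View pics/scene0.png

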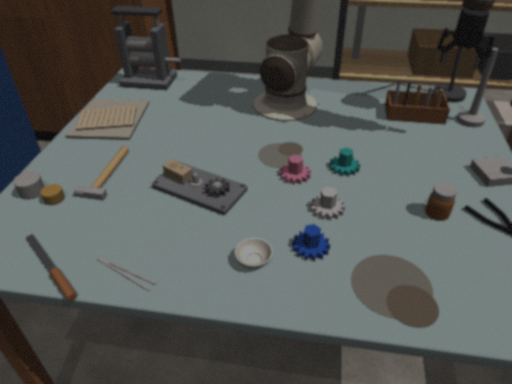

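View pics/top0.png

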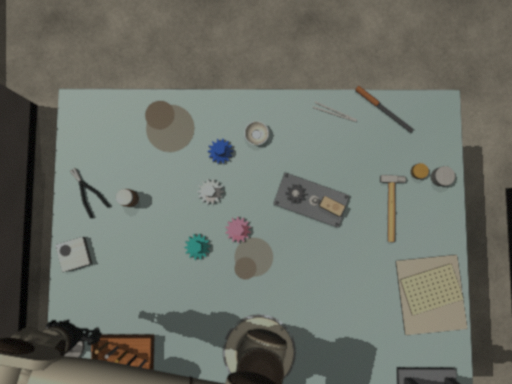

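View pics/wrist0.png

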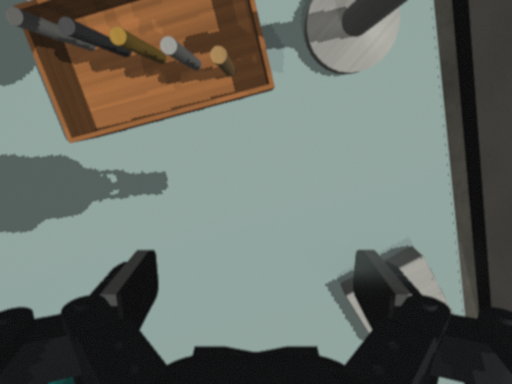

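The top view shows four gears: silver (209,191), blue (220,151), pink (238,229) and turquoise (198,246). The silver one is the aluminium gear I want. The base is at (312,200), with the brick at (332,206), stud at (315,200) and pinion at (296,193). The dish is at (257,133), the hammer at (392,208) and the jar at (127,198).

```bash
cat > h.py <<'E'
import numpy as np,cv2
from station import state,vision
from scipy.spatial.transform import Rotation as R
def camT(n,s=None):
    i=vision.camera_info(n)
    if n!="wrist": return i,np.array(i["T"])
    s=s or state(); q=np.array(s["tool_rot"])
    T=np.eye(4);T[:3,:3]=R.from_quat(q[[1,2,3,0]]).as_matrix();T[:3,3]=s["eef_pos"]
    return i,T@np.array(i["tool_from_camera"])
def ray(i,T,u,v):
    f=192/np.tan(np.radians(i["vertical_fov"])/2)
    d=T[:3,:3]@np.array([(u-i["cx"])/f,-(v-i["cy"])/f,-1.]);return T[:3,3],d
def cast(i,T,u,v,z):
    o,d=ray(i,T,u,v);return o+d*(z-o[2])/d[2]
def proj(i,T,p):
    f=192/np.tan(np.radians(i["vertical_fov"])/2)
    c=T[:3,:3].T@(np.array(p)-T[:3,3]);return i["cx"]+f*c[0]/-c[2],i["cy"]-f*c[1]/-c[2]
E
python3 - <<'E'
from h import *
im=cv2.imread("pics/top0.png"); sc=cv2.imread("pics/scene0.png")
a=cv2.resize(im[110:260,180:420],None,fx=3.3,fy=3.3,interpolation=cv2.INTER_CUBIC);cv2.imwrite("pics/c1.png",a)
b=cv2.resize(sc[140:270,140:380],None,fx=3.3,fy=3.3,interpolation=cv2.INTER_CUBIC);cv2.imwrite("pics/c2.png",b)
i,T=camT("top")
print("keys",list(i))
for n,u,v,z in [("gear",209,191,.06),("pinion",296,193,.04),("stud",315,200,.05),("brick",332,206,.056),("dish",257,133,.03),("jar",127,198,.085),("hammerhead",392,179,.02),("handle end",391,240,.01),("c1",286,175,.02),("c2",349,192,.02),("c3",338,224,.02),("c4",275,206,.02),("blue",220,151,.06),("pink",238,229,.06)]:
    print(n,cast(i,T,u,v,z).round(3))
E
```

```text
keys ['vertical_fov', 'cx', 'cy', 'T']
gear [0.56  0.176 0.06 ]
pinion [ 0.555 -0.131  0.04 ]
stud [ 0.53  -0.197  0.05 ]
brick [ 0.508 -0.255  0.056]
dish [0.774 0.008 0.03 ]
jar [0.533 0.456 0.085]
hammerhead [ 0.608 -0.48   0.02 ]
handle end [ 0.389 -0.474  0.01 ]
c1 [ 0.622 -0.097  0.02 ]
c2 [ 0.561 -0.324  0.02 ]
c3 [ 0.446 -0.282  0.02 ]
c4 [ 0.51  -0.057  0.02 ]
blue [0.702 0.139 0.06 ]
pink [0.427 0.074 0.06 ]
```

View pics/c1.png

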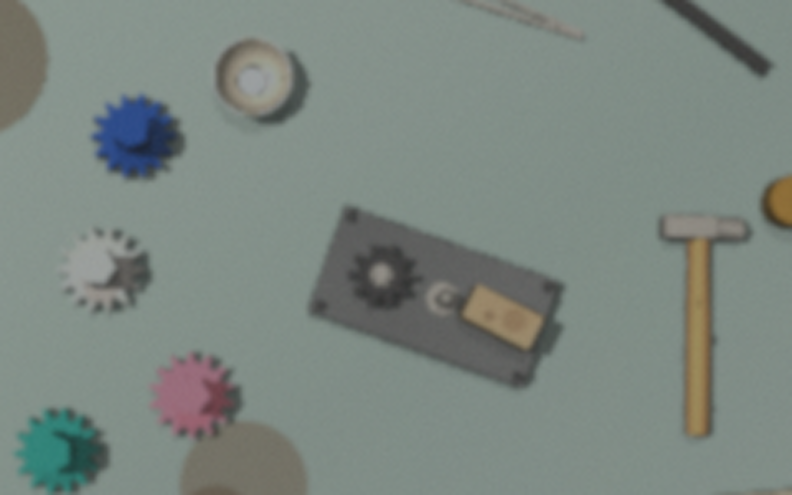

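View pics/c2.png

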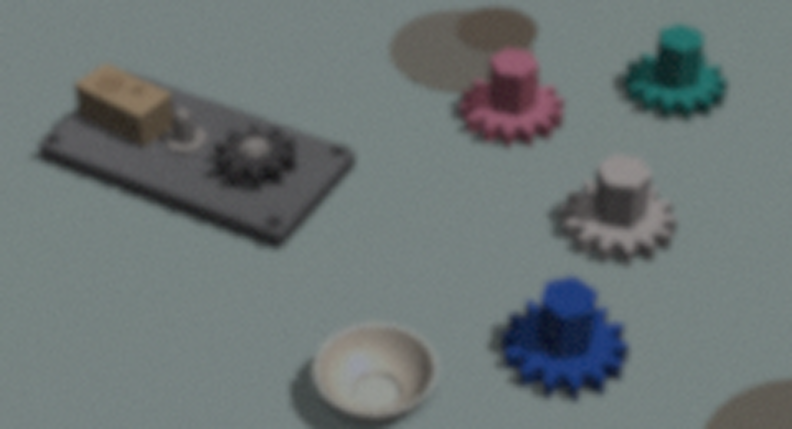

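```bash
python3 - <<'E'
from h import *
s=state();q=np.array(s["tool_rot"]);M=R.from_quat(q[[1,2,3,0]]).as_matrix();print(M.round(3))
i,T=camT("top");im=cv2.imread("pics/top0.png")
hsv=cv2.cvtColor(im,cv2.COLOR_BGR2HSV)
print(hsv[206,332],hsv[210,290],hsv[191,209],hsv[230,300])
m=((hsv[...,0]>8)&(hsv[...,0]<28)&(hsv[...,1]>70)).astype(np.uint8);m[:170]=0;m[235:]=0;m[:,:310]=0;m[:,360:]=0
c=max(cv2.findContours(m,0,2)[0],key=cv2.contourArea);r=cv2.minAreaRect(c);print(r)
b=np.array([cast(i,T,*p,.056) for p in cv2.boxPoints(r)]);print(b.round(4),b.mean(0),np.linalg.norm(np.diff(b,axis=0),axis=1))
E
```

```text
[[-0.     0.25   0.968]
 [-0.001  0.968 -0.25 ]
 [-1.    -0.001  0.   ]]
[ 18  84 146] [70 16 98] [ 83   6 159] [ 74  27 141]
((331.70001220703125, 205.6000213623047), (21.466251373291016, 10.28591251373291), 26.56505012512207)
[[ 0.5105 -0.2127  0.056 ]
 [ 0.5429 -0.2293  0.056 ]
 [ 0.5093 -0.2962  0.056 ]
 [ 0.477  -0.2796  0.056 ]] [ 0.50990455 -0.25444217  0.056     ] [0.03638385 0.07492788 0.03631413]
```

```bash
python3 -m pendant '40 -40 10 0 0 -1 1;80 -80 10 0 0 -2 1;110 -130 10 0 0 -3 1;140 -180 10 0 0 -4 1;170 -230 10 0 0 -5 1;200 -280 10 0 0 -6 1;230 -330 10 0 0 -7 1;260 -380 10 0 0 -8 1;280 -430 10 0 0 -9 1;290 -470 10 0 0 -10 1;300 -510 10 0 0 -11 1;310 -550 10 0 0 -12 1'
python3 -m pendant '20 -40 0 0 0 -1 1;40 -80 0 0 0 -2 1;50 -120 0 0 0 -3 1;50 -160 0 0 0 -4 1;50 -190 0 0 0 -5 1;50 -190 0 0 0 -5 1;50 -190 0 0 0 -5 1;50 -190 0 0 0 -5 1;50 -190 0 0 0 -5 1'
cat > g.py <<'E'
from h import *
import sys,json
n=sys.argv[1];c=sys.argv[2]
s=state();json.dump({k:np.array(v).tolist() for k,v in s.items()},open(f"pics/{n}.json","w"))
cv2.imwrite(f"pics/{n}.png",vision.grab_frame(c));print(np.round(s["eef_pos"],4),s["t"])
E
python3 g.py w1 wrist
```

```text
t: 1.35
eef_pos: [0.4365, 0.0185, 0.2412]
tool_rot: [0.514, 0.486, 0.514, -0.485]
contact_force: [1.2, 1.6, 0.5]
width: 0.0853
t: 2.25
eef_pos: [0.4864, -0.1685, 0.2414]
tool_rot: [0.373, 0.601, 0.373, -0.601]
contact_force: [-0.5, 0.2, -0.1]
width: 0.0857
[ 0.4864 -0.1685  0.2414] 2.25
```

View pics/w1.png

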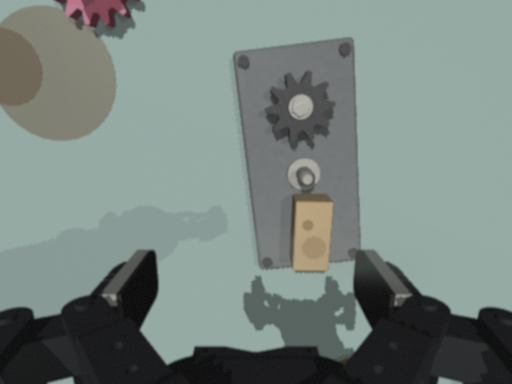

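The wrist view shows the base upright in the frame, with the pinion at (300,106), the stud shoulder at (304,174) and the brick top between (293,195) and (331,271). Next I measure these accurately.

```bash
cat > m1.py <<'E'
from h import *
import json
s=json.load(open("pics/w1.json"));i,T=camT("wrist",s)
im=cv2.imread("pics/w1.png");hsv=cv2.cvtColor(im,cv2.COLOR_BGR2HSV)
# brick top
m=((hsv[...,0]>8)&(hsv[...,0]<28)&(hsv[...,1]>70)&(hsv[...,2]>100)).astype(np.uint8);m[:,:270]=0;m[:185]=0;m[300:]=0;m[:,345:]=0
c=max(cv2.findContours(m,0,2)[0],key=cv2.contourArea)
for z in(.056,):
    P=np.array([cast(i,T,*p[0],z)[:2] for p in c],np.float32);r=cv2.minAreaRect((P*1000));print("brick",r)
# pinion by dark mask
g=im.max(2);print("vals plate",g[140,270],"pin",g[106,280])
m=(g<55).astype(np.uint8);m[:60]=0;m[165:]=0;m[:,:258]=0;m[:,342:]=0
c=max(cv2.findContours(m,0,1)[0],key=cv2.contourArea);print("pin circ px",cv2.minEnclosingCircle(c),cv2.contourArea(c))
(u,v),rr=cv2.minEnclosingCircle(c)
P=np.array([cast(i,T,*p[0],.040)[:2] for p in c],np.float32)*1000
print("pin world",cv2.minEnclosingCircle(P))
# shoulder
m=((g>115)&(hsv[...,1]<45)).astype(np.uint8);m[:155]=0;m[195:]=0;m[:,:285]=0;m[:,325:]=0
cv2.imwrite("pics/crop_sh.png",cv2.resize(im[80:200,250:360],None,fx=5,fy=5,interpolation=cv2.INTER_CUBIC))
c=max(cv2.findContours(m,0,1)[0],key=cv2.contourArea);P=np.array([cast(i,T,*p[0],.024)[:2] for p in c],np.float32)*1000
print("shoulder",cv2.minEnclosingCircle(P),cv2.fitEllipse(c))
# base corner lines
m=((hsv[...,1]<30)&(g<100)).astype(np.uint8)
for u,v in[(237,54),(353,40),(262,268)]:print("corner",cast(i,T,u,v,.02).round(4))
E
python3 m1.py
```

```text
brick ((511.77703857421875, -252.1519317626953), (81.30057525634766, 38.84600067138672), 62.52325439453125)
vals plate 118 pin 81
pin circ px ((288.5, 132.0), 3.0414812564849854) 0.5
pin world ((535.8619384765625, -145.39369201660156), 3.0800435543060303)
shoulder ((533.0287475585938, -196.93792724609375), 30.70055389404297) ((304.4755554199219, 173.7028350830078), (42.49107360839844, 45.89187240600586), 14.732942581176758)
corner [ 0.5227 -0.0533  0.02  ]
corner [ 0.6336 -0.0936  0.02  ]
corner [ 0.4398 -0.2813  0.02  ]
```

View pics/crop_sh.png

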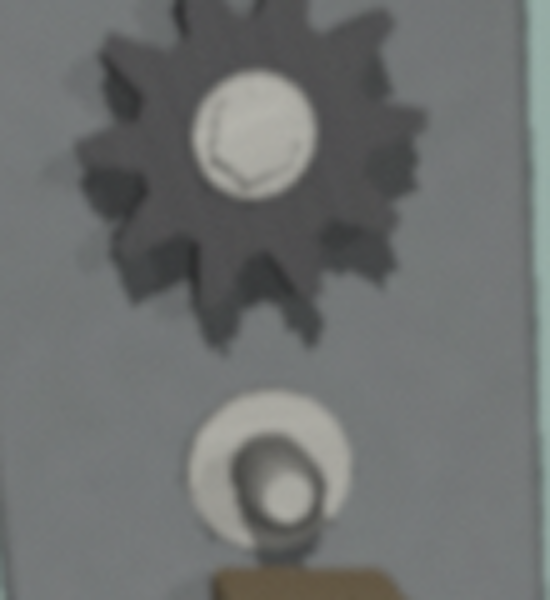

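```bash
python3 - <<'E'
from h import *
s=state();q=np.array(s["tool_rot"]);M=R.from_quat(q[[1,2,3,0]]).as_matrix()
yaw=np.degrees(np.arctan2(M[1,1],M[0,1]));print(M.round(3),yaw,"turn units",(-27.5-yaw)/6)
print("shift",(np.array([.5118,-.2522,.028])-s["eef_pos"])*1000)
E
```

```text
[[ 0.     0.896 -0.444]
 [-0.    -0.444 -0.896]
 [-1.     0.    -0.   ]] -26.3698315931162 turn units -0.18836140114730013
shift [  25.40764773  -83.67804928 -213.44492342]
```

```bash
python3 -m pendant '10 -35 -40 0 0 -0.1 1;25 -70 -80 0 0 -0.2 1;25 -84 -120 0 0 -0.2 1;25 -84 -150 0 0 -0.2 1;25 -84 -150 0 0 -0.2 1;25 -84 -150 0 0 -0.2 1'
python3 g.py w2 wrist
```

```text
t: 2.9
eef_pos: [0.5114, -0.2528, 0.0922]
tool_rot: [0.366, 0.605, 0.366, -0.605]
contact_force: [0.4, 0.2, 0.7]
width: 0.0854
[ 0.5114 -0.2528  0.0922] 2.9
```

View pics/w2.png

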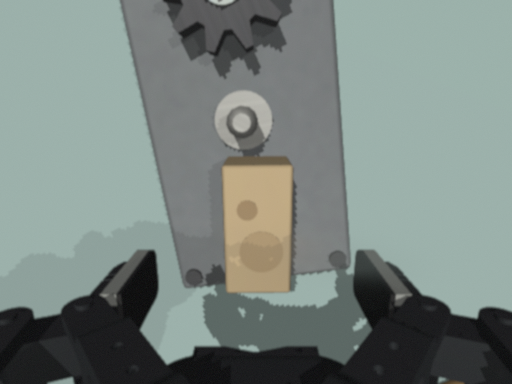

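The brick sits between the jaws with its centre column at 258, squarely aligned. I'll lower and grip.

```bash
python3 -m pendant '0 0 -25 0 0 0 1;0 0 -50 0 0 0 1;0 0 -64 0 0 0 1;0 0 -64 0 0 0 1;0 0 -64 0 0 0 0.2;0 0 -64 0 0 0 0.2;0 0 -64 0 0 0 0.2;0 0 -64 0 0 0 0.2;0 0 -64 0 0 0 0.2;0 0 -64 0 0 0 0.2'
```

```text
t: 3.95
eef_pos: [0.512, -0.2538, 0.0287]
tool_rot: [0.367, 0.606, 0.365, -0.605]
contact_force: [-0.5, 1.3, 6.2]
width: 0.0388
```

```bash
python3 -m pendant '0 0 15 0 0 0 0.2;0 0 35 0 0 0 0.2;-25 0 50 0 0 0 0.2;-55 0 50 0 0 0 0.2;-85 0 50 0 0 0 0.2;-115 0 50 0 0 0 0.2;-140 0 50 0 0 0 0.2;-155 0 45 0 0 0 0.2;-160 0 30 0 0 0 0.2;-160 0 10 0 0 0 0.2;-160 0 -5 0 0 0 0.2;-160 0 -10 0 0 0 0.2'; python3 g.py s2 scene
```

```text
t: 5.15
eef_pos: [0.3507, -0.2531, 0.0168]
tool_rot: [-0.365, -0.605, -0.366, 0.605]
contact_force: [0.1, 0.3, -1.1]
width: 0.039
[ 0.3507 -0.2531  0.0168] 5.15
```

View pics/s2.png

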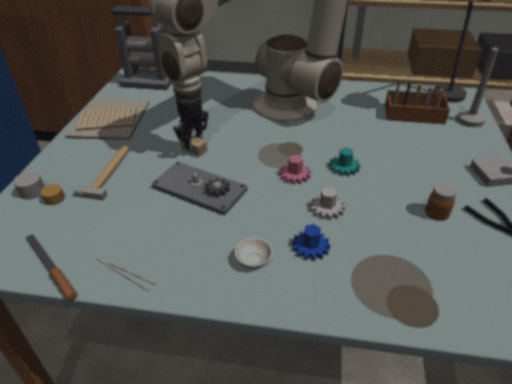

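The brick is in the jaws just above the bench at scene (198,147), clear of the base. I'll lower it the last few millimetres, release and rise.

```bash
python3 -m pendant '0 0 -4 0 0 0 0.2;0 0 -8 0 0 0 0.2;0 0 -9 0 0 0 0.2;0 0 -9 0 0 0 0.2;0 0 -9 0 0 0 1;0 0 -9 0 0 0 1;0 0 -9 0 0 0 1;0 0 -9 0 0 0 1;0 0 20 0 0 0 1;0 0 70 0 0 0 1;0 0 120 0 0 0 1;0 0 170 0 0 0 1'; python3 g.py w3 wrist
```

```text
t: 6.4
eef_pos: [0.3509, -0.2532, 0.1892]
tool_rot: [0.366, 0.605, 0.366, -0.605]
contact_force: [0.7, -1.7, 0.4]
width: 0.0851
[ 0.3509 -0.2532  0.1892] 6.4
```

View pics/w3.png

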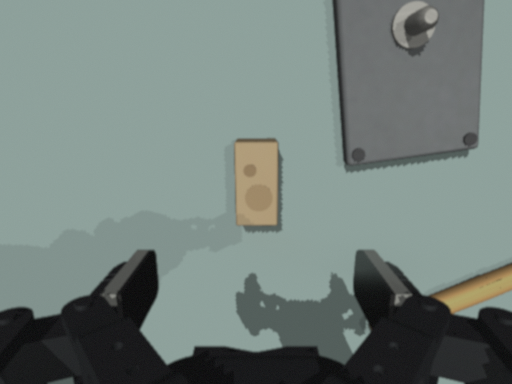

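Brick lies flat on the bench at (257,182), released. Next is a close look at the stud and pinion.

```bash
python3 -m pendant '40 10 0 0 0 0 1;80 20 0 0 0 0 1;120 30 0 0 0 0 1;150 38 -20 0 0 0 1;174 38 -40 0 0 0 1;174 38 -45 0 0 0 1;174 38 -45 0 0 0 1;174 38 -45 0 0 0 1;174 38 -45 0 0 0 1'; python3 g.py w4 wrist
```

```text
t: 7.35
eef_pos: [0.525, -0.2159, 0.1437]
tool_rot: [0.366, 0.606, 0.365, -0.605]
contact_force: [0.2, 0.3, 0.2]
width: 0.0854
[ 0.525  -0.2159  0.1437] 7.35
```

View pics/w4.png

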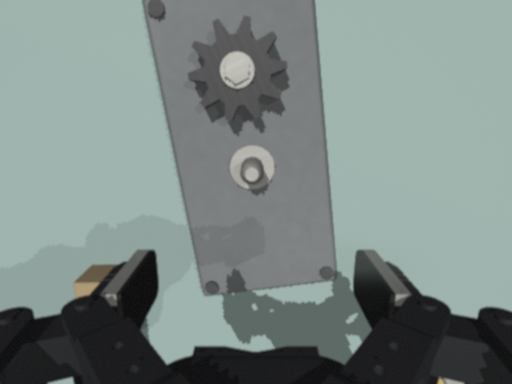

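```bash
cat > m2.py <<'E'
from h import *
import json
s=json.load(open("pics/w4.json"));i,T=camT("wrist",s)
im=cv2.imread("pics/w4.png");hsv=cv2.cvtColor(im,cv2.COLOR_BGR2HSV);g=im.max(2)
def blob(box,th,z,k=2):
    u0,u1,v0,v1=box;m=np.zeros(g.shape,np.uint8);m[v0:v1,u0:u1]=(g[v0:v1,u0:u1]>th)*255
    c=max(cv2.findContours(m,0,1)[0],key=cv2.contourArea);c=cv2.convexHull(c)
    P=np.array([cast(i,T,*p[0],z)[:2] for p in c],np.float32)*1000
    A=np.c_[2*P,np.ones(len(P))];x=np.linalg.lstsq(A,(P**2).sum(1),rcond=None)[0]
    print(box,z,"fit",x[:2].round(2),"r",np.sqrt(x[2]+x[0]**2+x[1]**2).round(2),"encl",cv2.minEnclosingCircle(P));return x[:2]
for th in(150,165): 
    blob((215,260,45,95),th,.0425); blob((225,280,140,195),th,.024)
blob((243,262,162,184),165,.052)
f=4
cv2.imwrite("pics/c4.png",cv2.resize(im[5:200,170:310],None,fx=f,fy=f,interpolation=cv2.INTER_CUBIC)[:600+180:1])
cv2.imwrite("pics/c4a.png",cv2.resize(im[5:145,175:305],None,fx=f,fy=f,interpolation=cv2.INTER_CUBIC))
cv2.imwrite("pics/c4b.png",cv2.resize(im[135:200,215:295],None,fx=8,fy=8,interpolation=cv2.INTER_CUBIC))
for u,v in[(145,0),(315,0),(204,296),(336,287)]:print(cast(i,T,u,v,.02).round(4))
E
python3 m2.py
```

```text
(215, 260, 45, 95) 0.0425 fit [ 556.93 -127.94] r 11.66 encl ((556.9603881835938, -127.9750747680664), 11.756402969360352)
(225, 280, 140, 195) 0.024 fit [ 532.74 -195.71] r 17.57 encl ((532.7977294921875, -195.84288024902344), 17.853742599487305)
(215, 260, 45, 95) 0.0425 fit [ 556.93 -127.96] r 11.43 encl ((556.8722534179688, -128.02394104003906), 11.522661209106445)
(225, 280, 140, 195) 0.024 fit [ 532.8  -195.78] r 17.05 encl ((532.984375, -195.56422424316406), 17.309146881103516)
(243, 262, 162, 184) 0.052 fit [ 532.56 -195.64] r 4.37 encl ((532.4527587890625, -195.66395568847656), 4.528387069702148)
[ 0.5211 -0.0541  0.02  ]
[ 0.6289 -0.1106  0.02  ]
[ 0.438  -0.2815  0.02  ]
[ 0.5484 -0.3292  0.02  ]
```

View pics/c4a.png

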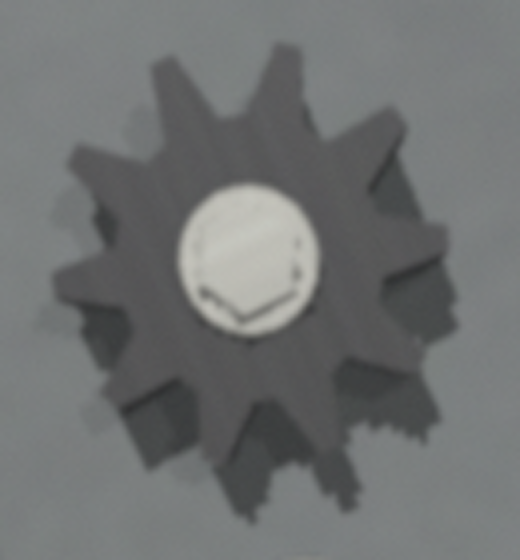

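View pics/c4b.png

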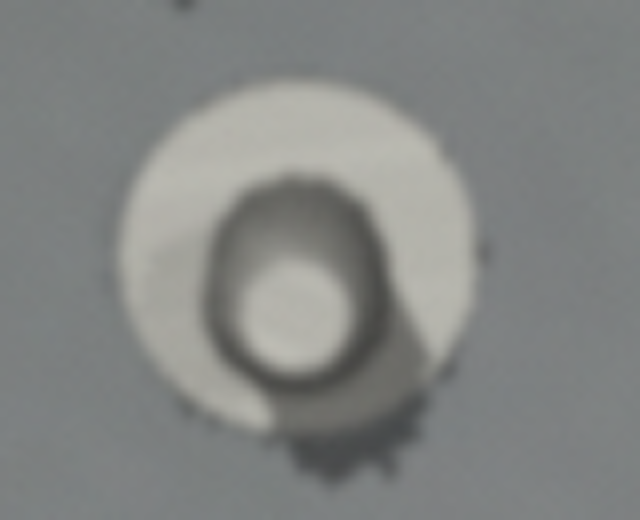

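Stud axis is at (0.5327,-0.1957); the shoulder and the tip agree. The pinion is at (0.557,-0.128), 71.9 mm from the stud. Tooth tips read from the crop give the pinion's phase.

```bash
python3 - <<'E'
from h import *
import json
s=json.load(open("pics/w4.json"));i,T=camT("wrist",s)
c=np.array([.5569,-.1280])
t=[(163,62),(289,47),(395,117),(445,237),(414,362),(328,448),(218,456),(115,395),(58,285),(78,155)]
A=[]
for x,y in t:
    p=cast(i,T,x/4+175-.4,y/4+5-.4,.040)[:2]-c;a=np.degrees(np.arctan2(p[1],p[0]));A.append(a);print(a.round(1),(a%36).round(1),np.linalg.norm(p)*1000)
print(np.degrees(np.angle(np.exp(1j*np.radians(np.array(A)*10)).mean()))/10)
im=cv2.imread("pics/w4.png");g=cv2.GaussianBlur(cv2.cvtColor(im,6),(0,0),.7).astype(np.float32)
f=np.radians(np.arange(0,360,.5))
# convex-side check: tone at r=31..33 FFT
for r in(.028,.030,.032):
    v=[]
    for a in f:
        u=proj(i,T,[c[0]+r*np.cos(a),c[1]+r*np.sin(a),.04]);v.append(cv2.getRectSubPix(g,(1,1),u)[0,0])
    v=np.array(v);F=(v*np.exp(-10j*f)).mean();print(r,"dark phase",np.degrees(np.angle(-F))/-10*-1/1, abs(F))
E
```

```text
86.3 14.3 34.321922315145564
50.2 14.2 34.38471077003413
14.8 14.8 34.008889598618545
-21.0 15.0 34.28264564265466
-57.6 14.4 33.527847366645844
-94.1 13.9 34.45367911947473
-128.2 15.8 33.54681135709332
-165.1 14.9 33.04067790559631
158.9 14.9 33.72332203579861
121.9 13.9 33.58434987083516
14.606244548473859
0.028 dark phase 15.023585114149071 0.28731786394958614
0.03 dark phase -13.937258445879015 1.5681393346024088
0.032 dark phase -13.691878370004778 3.3480256372703048
```

Pinion tooth phase is about 14.6°, so the gear needs a tooth at about 20.1° mod 25.71. Next I look at the gear.

```bash
python3 -m pendant '0 30 20 0 0 0 1;5 70 40 0 0 0 1;8 110 46 0 0 0 1;12 150 46 0 0 0 1;16 190 46 0 0 0 1;20 230 46 0 0 0 1;24 270 46 0 0 0 1;28 310 46 0 0 0 1;28 350 46 0 0 0 1;28 373 46 0 0 0 1;28 373 46 0 0 0 1;28 373 46 0 0 0 1'; python3 -m pendant '0 0 0 0 0 0 1;0 0 0 0 0 0 1'; python3 g.py w5 wrist
```

```text
t: 8.6
eef_pos: [0.5532, 0.1574, 0.1889]
tool_rot: [0.366, 0.605, 0.366, -0.605]
contact_force: [0.6, 0.7, -0.4]
width: 0.0856
t: 8.8
eef_pos: [0.5534, 0.1564, 0.1886]
tool_rot: [0.365, 0.606, 0.365, -0.605]
contact_force: [0.1, -0.0, -0.0]
width: 0.0857
[0.5534 0.1564 0.1886] 8.8
```

View pics/w5.png

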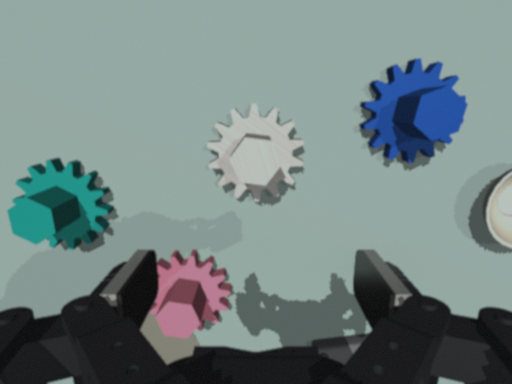

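```bash
python3 - <<'E'
import cv2
im=cv2.imread("pics/w5.png");cv2.imwrite("pics/c5.png",cv2.resize(im[95:215,196:316],None,fx=5,fy=5,interpolation=cv2.INTER_CUBIC))
E
```

```text
(no output)
```

View pics/c5.png

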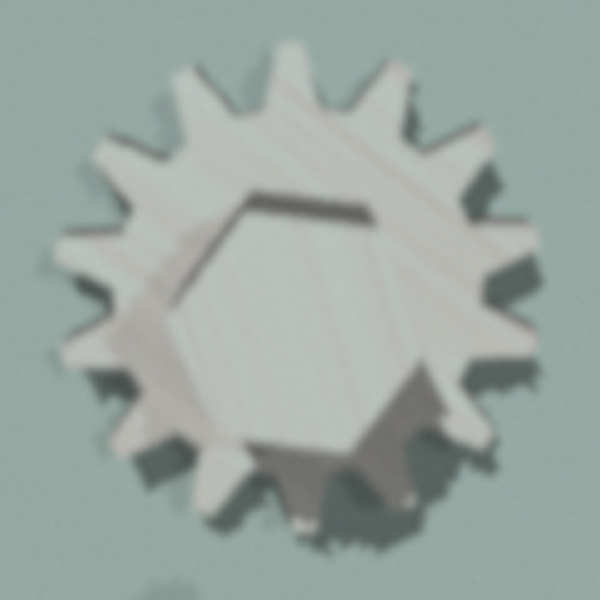

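This crop confirms the pale aluminium gear with 14 teeth. Its tips run around the edge, and the hub's hex top has corners at (250,210), (375,225), (424,357), (350,452), (216,440) and (170,307) in the crop.

```bash
cat > m3.py <<'E'
from h import *
import json
s=json.load(open("pics/w5.json"));i,T=camT("wrist",s)
t=[(290,42),(185,70),(97,142),(58,247),(63,355),(118,450),(205,512),(303,528),(408,506),(480,445),(535,350),(538,235),(487,130),(402,65)]
P=np.array([cast(i,T,x/5+196-.4,y/5+95-.4,.0155)[:2] for x,y in t])*1000
A=np.c_[2*P,np.ones(14)];x=np.linalg.lstsq(A,(P**2).sum(1),rcond=None)[0];print("rim c",x[:2],"r",np.sqrt(x[2]+x[0]**2+x[1]**2))
c=x[:2];a=np.degrees(np.arctan2(*(P-c).T[::-1]));print((a%(360/14)).round(1));ph=np.degrees(np.angle(np.exp(14j*np.radians(a)).mean()))/14;print("tooth phase",ph%(360/14))
h=[(250,210),(375,225),(424,357),(350,452),(216,440),(170,307)]
H=np.array([cast(i,T,x/5+196-.4,y/5+95-.4,.06)[:2] for x,y in h])*1000
print("hex c",H.mean(0),"r",np.linalg.norm(H-H.mean(0),axis=1).round(1),"exp 21.9")
b=np.degrees(np.arctan2(*(H-H.mean(0)).T[::-1]));print((b%60).round(1));fl=(np.degrees(np.angle(np.exp(6j*np.radians(b)).mean()))/6+30)%60
print("flat normals",fl)
q=np.array(s["tool_rot"]);M=R.from_quat(q[[1,2,3,0]]).as_matrix();y=np.degrees(np.arctan2(M[1,1],M[0,1]));print("jaw yaw",y,"mod60",y%60)
E
python3 m3.py
```

```text
rim c [564.8539711  177.99937339] r 46.708563787914954
[12.7 11.8 12.1 12.3 12.3 13.  13.3 12.  12.6  9.9 10.7 12.1 13.5 12.3]
tooth phase 12.177463497055111
hex c [564.75145877 178.01551568] r [21.5 21.7 21.4 22.  22.7 21.4] exp 21.9
[23.2 26.9 21.6 25.9 25.1 20.5]
flat normals 53.86634207769994
jaw yaw -27.77506541411133 mod60 32.22493458588867
```

```bash
python3 -m pendant '5 10 -20 0 0 1 1;11 21 -45 0 0 2 1;11 21 -70 0 0 3 1;11 21 -90 0 0 3.7 1;11 21 -90 0 0 3.7 1;11 21 -90 0 0 3.7 1;11 21 -90 0 0 3.7 1'; python3 g.py w6 wrist; python3 -c "
from station import state;print(state()['joint_positions'])"
```

```text
t: 9.55
eef_pos: [0.565, 0.1784, 0.0999]
tool_rot: [0.475, 0.525, 0.475, -0.523]
contact_force: [0.7, -0.4, 0.6]
width: 0.0855
[0.565  0.1784 0.0999] 9.55
[3.05949615e-01 1.75645644e-01 2.07552358e-02 1.41357159e+00
 1.72825327e-05 1.97422818e+00]
```

View pics/w6.png

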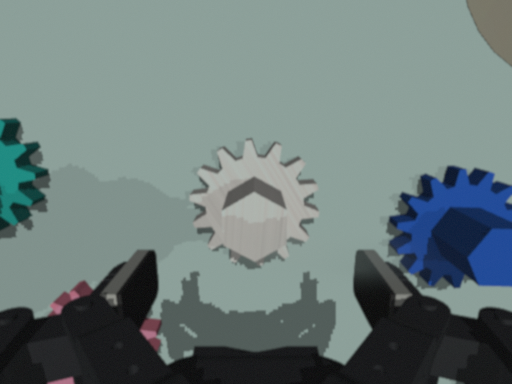

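```bash
python3 - <<'E'
from h import *
import json
im=cv2.imread("pics/w6.png");cv2.imwrite("pics/c6.png",cv2.resize(im[130:280,180:330],None,fx=4,fy=4,interpolation=cv2.INTER_CUBIC))
s=json.load(open("pics/w6.json"));i,T=camT("wrist",s)
print(proj(i,T,[.5648,.178,.06]),proj(i,T,[.5648,.178,.016]))
q=np.array(s["tool_rot"]);M=R.from_quat(q[[1,2,3,0]]).as_matrix();print(np.degrees(np.arctan2(M[1,1],M[0,1])))
E
```

```text
(np.float64(254.53405966791883), np.float64(227.87566854977266)) (np.float64(254.56062622141263), np.float64(205.9067835104761))
-5.61441262148944
```

View pics/c6.png

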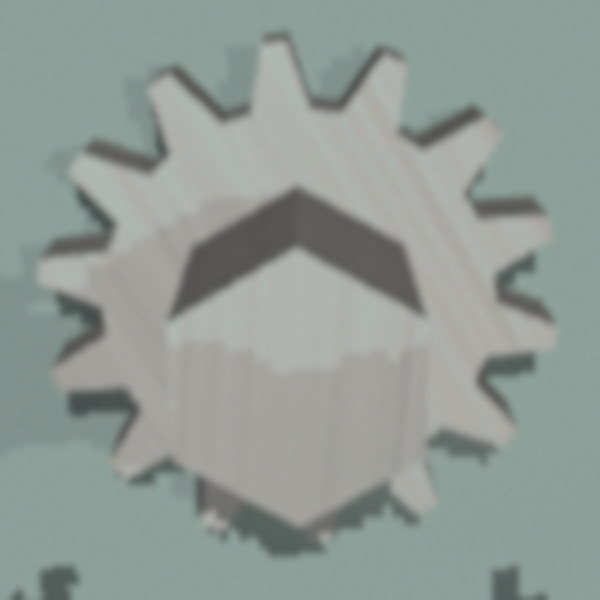

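Hub flats are vertical in the picture, with its centre at (255,227) against a predicted (254.5,227.9). I'll descend and grip.

```bash
python3 -m pendant '0 0 -25 0 0 0 1;0 0 -50 0 0 0 1;0 0 -68 0 0 0 1;0 0 -74 0 0 0 1;0 0 -74 0 0 0 1;0 0 -74 0 0 0 0.2;0 0 -74 0 0 0 0.2;0 0 -74 0 0 0 0.2;0 0 -74 0 0 0 0.2;0 0 -74 0 0 0 0.2;0 0 -74 0 0 0 0.2;0 0 -74 0 0 0 0.2'
```

```text
t: 10.8
eef_pos: [0.5648, 0.1787, 0.0254]
tool_rot: [0.476, 0.524, 0.475, -0.523]
contact_force: [-1.2, -0.3, 6.1]
width: 0.0372
```

```bash
python3 -m pendant '0 0 15 0 0 0 0.2;0 0 40 0 0 0 0.2;0 0 75 0 0 0 0.2;0 -20 110 0 0 0 0.2;0 -50 120 0 0 0 0.2;-5 -85 120 0 0 0.4 0.2;-10 -120 120 0 0 0.8 0.2;-15 -155 120 0 0 1.2 0.2;-20 -190 120 0 0 1.43 0.2;-24 -220 120 0 0 1.43 0.2;-28 -240 120 0 0 1.43 0.2;-32 -250 120 0 0 1.43 0.2'; python3 g.py s3 scene;python3 g.py w7 wrist
```

```text
t: 12.0
eef_pos: [0.5317, -0.073, 0.1447]
tool_rot: [0.513, 0.487, 0.513, -0.487]
contact_force: [0.5, -0.1, -3.7]
width: 0.0375
[ 0.5317 -0.073   0.1447] 12.0
[ 0.5314 -0.0735  0.1447] 12.05
```

View pics/s3.png

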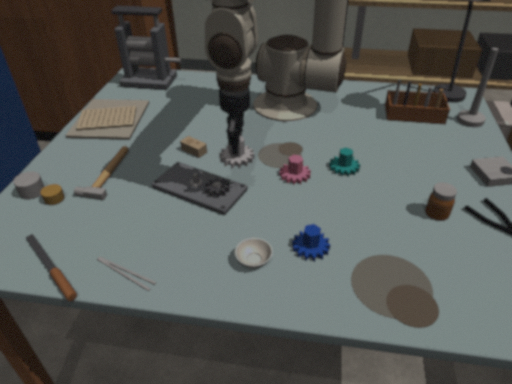

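View pics/w7.png

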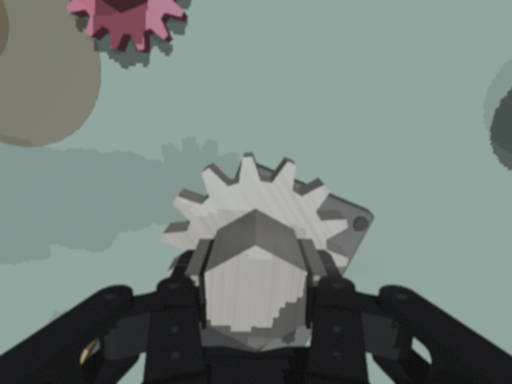

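The gear is gripped squarely; its rim and hub are visible in the wrist view at about (255,230). From the visible teeth I work out where its axis sits relative to the TCP.

```bash
python3 - <<'E'
import cv2
im=cv2.imread("pics/w7.png");cv2.imwrite("pics/c7.png",cv2.resize(im[140:280,155:360],None,fx=3.9,fy=3.9,interpolation=cv2.INTER_CUBIC))
E
```

```text
(no output)
```

View pics/c7.png

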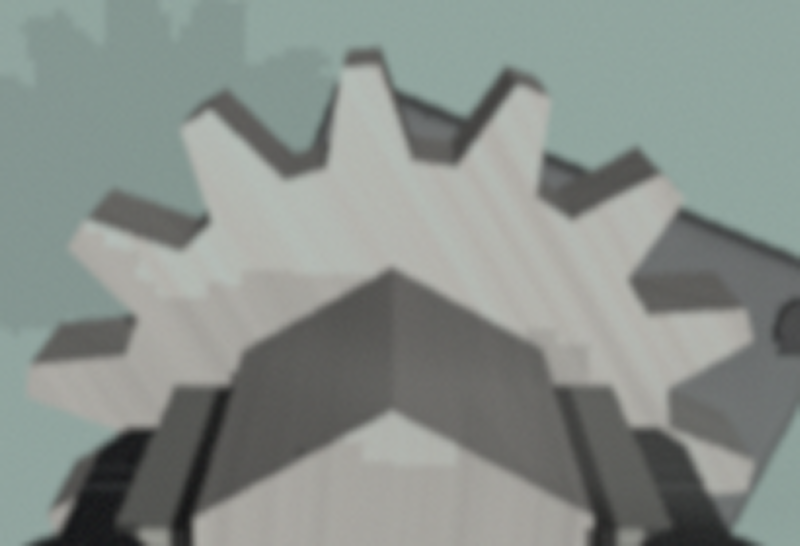

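```bash
python3 - <<'E'
from h import *
import json
s=json.load(open("pics/w7.json"));i,T=camT("wrist",s)
t=[(363,66),(532,89),(666,189),(748,324),(750,477),(199,118),(80,233),(29,383)]
zt=s["eef_pos"][2]-.0254+.016
for z in(zt-.001,zt,zt+.001):
    P=np.array([cast(i,T,x/3.9+155-.4,y/3.9+140-.4,z)[:2] for x,y in t])*1000
    r=46.7
    from scipy.optimize import least_squares
    f=least_squares(lambda c:np.linalg.norm(P-c,axis=1)-r,[531,-73]);c=f.x
    a=np.degrees(np.arctan2(*(P-c).T[::-1]));print(z,"c-tcp",c-np.array(s["eef_pos"][:2])*1000,f.fun.round(1),(a%(360/14)).round(1),np.degrees(np.angle(np.exp(14j*np.radians(a)).mean()))/14)
q=np.array(s["tool_rot"]);M=R.from_quat(q[[1,2,3,0]]).as_matrix();print(M.round(3),np.degrees(np.arctan2(M[1,1],M[0,1])))
E
```

```text
0.1342858631290627 c-tcp [ 0.29770542 -0.79522197] [ 0.2  0.4 -0.7  0.1  0.2  0.  -0.2 -0. ] [20.2 21.  21.  20.9 20.4 20.  20.2 20.9] -5.13736207348316
0.1352858631290627 c-tcp [ 0.24030032 -0.72024437] [ 0.3  0.4 -0.7 -0.  -0.1  0.  -0.3 -0.3] [20.1 21.1 21.3 21.3 20.9 19.7 19.8 20.5] -5.136488761012186
0.1362858631290627 c-tcp [ 0.18266527 -0.64787887] [ 0.4  0.5 -0.7 -0.2 -0.4  0.  -0.4 -0.6] [20.  21.2 21.6 21.7 21.4 19.4 19.3 20. ] -5.13577363371895
[[-0.001  0.999  0.052]
 [-0.001  0.052 -0.999]
 [-1.    -0.001  0.001]] 2.9881115345935316
```

```bash
python3 -m pendant '0 -30 0 0 0 0 0.2;0 -65 0 0 0 0 0.2;1 -95 0 0 0 0 0.2;1 -115 0 0 0 0 0.2;1 -122 0 0 0 0 0.2;1 -122 0 0 0 0 0.2;1 -122 -20 0 0 0 0.2;1 -122 -40 0 0 0 0.2;1 -122 -52 0 0 0 0.2;1 -122 -60 0 0 0 0.2;1 -122 -60 0 0 0 0.2;1 -122 -60 0 0 0 0.2'; python3 g.py s4 scene; python3 g.py w8 wrist; python3 -c "
import cv2
a=cv2.imread('pics/s4.png')[130:230,130:270];cv2.imwrite('pics/c8.png',cv2.resize(a,None,fx=5,fy=5,interpolation=cv2.INTER_CUBIC))"
```

```text
t: 13.3
eef_pos: [0.5336, -0.1932, 0.085]
tool_rot: [0.514, 0.486, 0.513, -0.486]
contact_force: [0.1, -0.5, -3.5]
width: 0.0375
[ 0.5336 -0.1932  0.085 ] 13.3
[ 0.5337 -0.1934  0.0853] 13.35
```

View pics/c8.png

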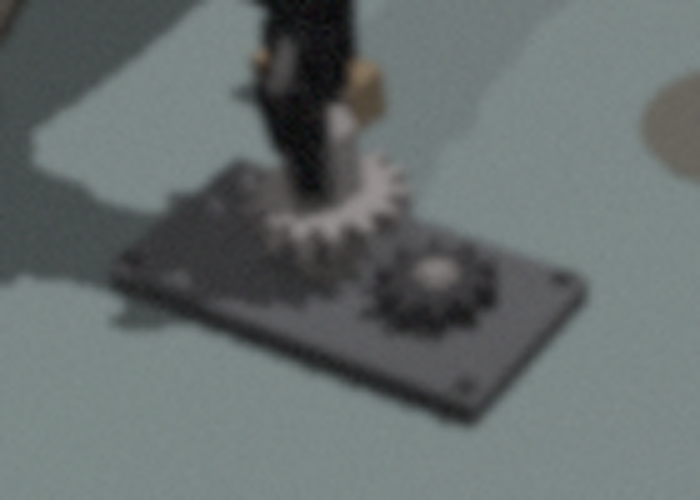

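View pics/w8.png

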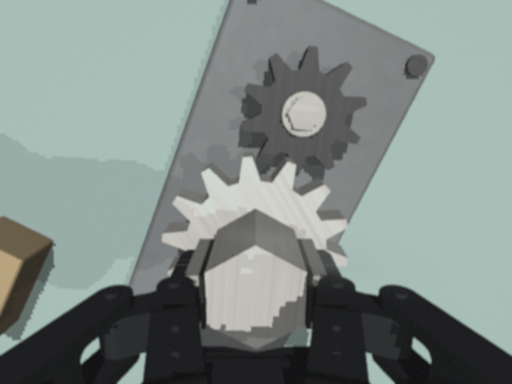

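The gear hangs just above the stud. In the wrist view the pinion washer is at (304,114), so I measure it again at this yaw, where camera bias cancels out.

```bash
python3 - <<'E'
from h import *
import json
s=json.load(open("pics/w8.json"));i,T=camT("wrist",s)
im=cv2.imread("pics/w8.png");g=im.max(2)
m=np.zeros(g.shape,np.uint8);m[85:142,275:332]=(g[85:142,275:332]>150)*255
c=max(cv2.findContours(m,0,1)[0],key=cv2.contourArea);c=cv2.convexHull(c)
P=np.array([cast(i,T,*p[0],.0425)[:2] for p in c],np.float32)*1000
A=np.c_[2*P,np.ones(len(P))];x=np.linalg.lstsq(A,(P**2).sum(1),rcond=None)[0];print("pin",x[:2],np.sqrt(x[2]+x[0]**2+x[1]**2))
for th in(70.0,70.3):
    st=x[:2]-72.5*np.array([np.cos(np.radians(th)),np.sin(np.radians(th))]);print("stud",st,"tcp target",st-[.2,-.7],"shift",st-[.2,-.7]-np.array(s["eef_pos"][:2])*1000)
cv2.imwrite("pics/c9.png",cv2.resize(im[40:190,225:385],None,fx=4,fy=4,interpolation=cv2.INTER_CUBIC))
E
```

```text
pin [ 556.65839649 -127.79093765] 11.744226820369454
stud [ 531.8619361  -195.91865266] tcp target [ 531.6619361  -195.21865266] shift [-2.07558413 -1.8198143 ]
stud [ 532.21899025 -196.04755215] tcp target [ 532.01899025 -195.34755215] shift [-1.71852998 -1.94871379]
```

View pics/c9.png

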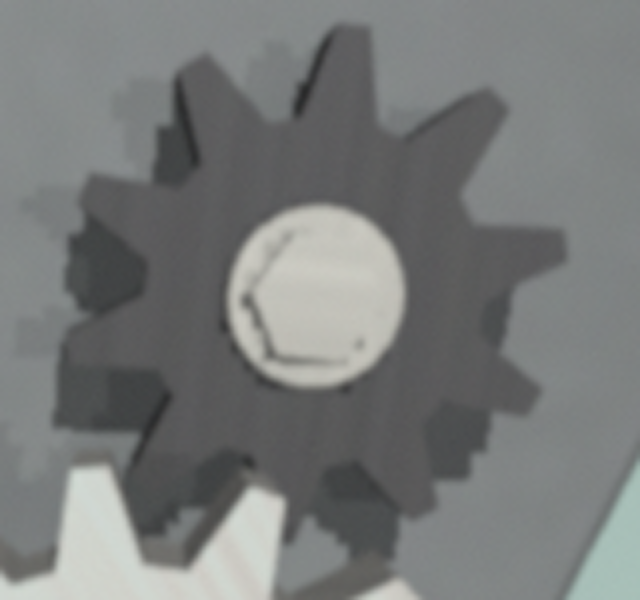

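```bash
python3 -m pendant '-1.7 -1.9 0 0 0 0 0.2;-1.7 -1.9 0 0 0 0 0.2;-1.7 -1.9 -3 0 0 0 0.2;-1.7 -1.9 -6 0 0 0 0.2;-1.7 -1.9 -8 0 0 0 0.2;-1.7 -1.9 -10 0 0 0 0.2;-1.7 -1.9 -12 0 0 0 0.2'
python3 - <<'E'
from h import *
import json
s=json.load(open("pics/w8.json"));i,T=camT("wrist",s)
P=np.array([cast(i,T,x/4+225-.4,y/4+40-.4,.04)[:2] for x,y in [(352,25),(200,62),(87,187),(68,345),(498,97),(567,245),(533,402),(422,512)]])-[.5567,-.1278]
a=np.degrees(np.arctan2(P[:,1],P[:,0]));print((a%36).round(1),np.linalg.norm(P,axis=1).round(4),state()["contact_force"],state()["ft_torque"],state()["eef_pos"])
E
```

```text
t: 14.1
eef_pos: [0.5315, -0.1953, 0.072]
tool_rot: [0.513, 0.486, 0.513, -0.486]
contact_force: [-0.0, 0.5, -3.3]
width: 0.0371
[15.1 13.4 14.3 13.9 14.8 14.5 14.7 14.4] [0.0346 0.034  0.0342 0.0344 0.0347 0.0349 0.0344 0.0342] [-1.98900752e-03  4.80442410e-01 -3.27897620e+00] [ 0.00191627 -0.03580643  0.01007242] [ 0.5315316  -0.19533268  0.07200976]
```

The bore is over the stud cone with no contact force. Now I lower gently while rocking.

```bash
python3 -m pendant '0 0 -1.5 0 0 0.15 0.2;0 0 -3 0 0 0.25 0.2;0 0 -4.5 0 0 0 0.2;0 0 -6 0 0 -0.25 0.2;0 0 -7 0 0 0 0.2;0 0 -8 0 0 0.25 0.2;0 0 -9 0 0 0 0.2'
python3 -m pendant '0 0 0 0 0 -0.2 0.2;0 0 0 0 0 0 0.2'
```

```text
t: 14.8
eef_pos: [0.5316, -0.1954, 0.0632]
tool_rot: [0.514, 0.486, 0.514, -0.486]
contact_force: [1.2, 0.1, -3.7]
width: 0.0376
t: 15.0
eef_pos: [0.5316, -0.1954, 0.0633]
tool_rot: [0.513, 0.486, 0.513, -0.486]
contact_force: [0.1, -0.5, -3.4]
width: 0.0371
```

The gear is already 2 mm below the pinion's top with no force, so the teeth have slipped in. I keep lowering and rocking.

```bash
python3 -m pendant '0 0 -1.5 0 0 0.1 0.2;0 0 -3 0 0 0.15 0.2;0 0 -4.5 0 0 0 0.2;0 0 -6 0 0 -0.15 0.2;0 0 -7.5 0 0 0 0.2;0 0 -9 0 0 0.1 0.2;0 0 -10 0 0 0 0.2;0 0 -11 0 0 0 0.2;0 0 -11 0 0 0 0.2'
```

```text
t: 15.9
eef_pos: [0.5315, -0.1953, 0.0521]
tool_rot: [0.513, 0.486, 0.513, -0.486]
contact_force: [-0.2, 0.2, -4.0]
width: 0.0372
```

```bash
python3 -m pendant '0 0 -1 0 0 0 0.2;0 0 -1.8 0 0 0 0.2;0 0 -2.4 0 0 0 0.2;0 0 -2.4 0 0 0 0.2'; python3 -m pendant '0 0 -0.4 0 0 0 0.2;0 0 -0.4 0 0 0 0.2'
```

```text
t: 16.3
eef_pos: [0.5315, -0.1953, 0.0498]
tool_rot: [0.513, 0.486, 0.513, -0.486]
contact_force: [0.7, 0.1, -4.1]
width: 0.0373
t: 16.5
eef_pos: [0.5315, -0.1953, 0.0494]
tool_rot: [0.513, 0.486, 0.513, -0.486]
contact_force: [0.3, -0.0, -4.3]
width: 0.0376
```

Still unloaded. I'll step down until the shoulder takes the weight.

```bash
python3 -m pendant '0 0 -0.4 0 0 0 0.2;0 0 -0.4 0 0 0 0.2'; python3 -m pendant '0 0 -0.4 0 0 0 0.2;0 0 -0.4 0 0 0 0.2';  python3 -m pendant '0 0 -0.4 0 0 0 0.2;0 0 -0.4 0 0 0 0.2'
```

```text
t: 16.7
eef_pos: [0.5316, -0.1954, 0.0494]
tool_rot: [0.513, 0.486, 0.513, -0.486]
contact_force: [-1.6, 0.5, -0.1]
width: 0.0372
t: 16.9
eef_pos: [0.5316, -0.1954, 0.0494]
tool_rot: [0.513, 0.486, 0.513, -0.486]
contact_force: [-4.2, 1.2, 4.9]
width: 0.0371
t: 17.1
eef_pos: [0.5316, -0.1954, 0.0494]
tool_rot: [0.514, 0.486, 0.513, -0.486]
contact_force: [-5.1, 1.5, 9.2]
width: 0.0375
```

The gear is seated: TCP z is 0.0494 m, exactly as predicted, and the shoulder has taken the weight. I relieve the push, release and rise.

```bash
python3 -m pendant '0 0 0.8 0 0 0 0.2;0 0 0.8 0 0 0 0.2;0 0 0.8 0 0 0 1;0 0 0.8 0 0 0 1;0 0 0.8 0 0 0 1;0 0 0.8 0 0 0 1;0 0 0.8 0 0 0 1;0 0 15 0 0 0 1;0 0 50 0 0 0 1;0 0 90 0 0 0 1;0 0 130 0 0 0 1;0 0 130 0 0 0 1'; python3 -m pendant '-20 -10 20 0 0 0 1;-20 -10 20 0 0 0 1;-20 -10 20 0 0 0 1'; python3 g.py w9 wrist; python3 g.py s9 scene; python3 g.py t9 top;python3 - <<'E'
import cv2
a=cv2.imread('pics/w9.png');cv2.imwrite('pics/w9b.png',cv2.resize(a,(780,585)))
a=cv2.imread('pics/s9.png')[120:270,130:370];cv2.imwrite('pics/s9b.png',cv2.resize(a,None,fx=3.3,fy=3.3,interpolation=cv2.INTER_CUBIC))
E
```

```text
t: 18.3
eef_pos: [0.5335, -0.1961, 0.1856]
tool_rot: [0.516, 0.488, 0.51, -0.485]
contact_force: [0.7, 0.1, -0.3]
width: 0.0852
t: 18.6
eef_pos: [0.5118, -0.2056, 0.1989]
tool_rot: [0.514, 0.487, 0.513, -0.486]
contact_force: [-0.1, 0.2, 0.1]
width: 0.0854
[ 0.5118 -0.2056  0.1989] 18.6
[ 0.5118 -0.2053  0.1981] 18.65
[ 0.5117 -0.2052  0.1977] 18.7
```

View pics/w9b.png

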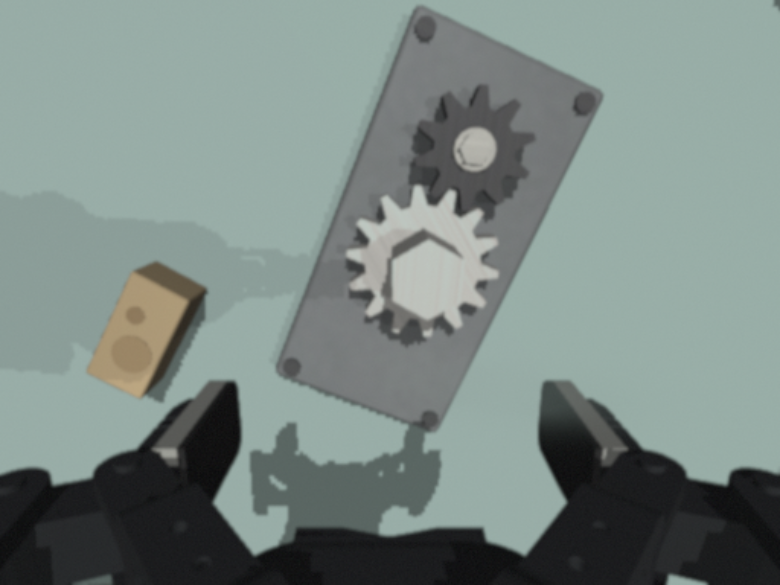

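View pics/s9b.png

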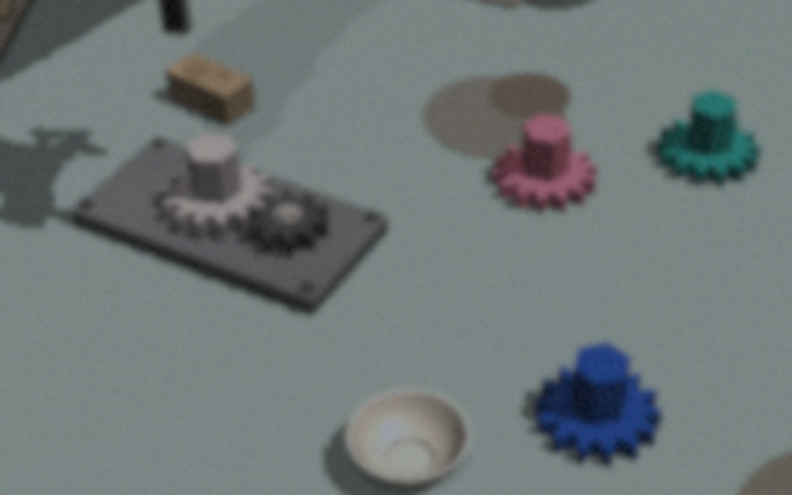

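View pics/t9.png

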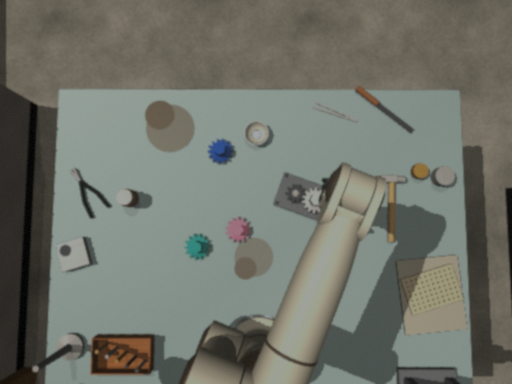

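The wrist view shows the gear in mesh below the pinion, with the hub at (427,280). The brick is flat on the bench, and the dish, hammer and jar sit at their original pixels. One numeric check before handing in.

```bash
python3 - <<'E'
from h import *
import json
s=json.load(open("pics/w9.json"));i,T=camT("wrist",s)
h=np.array([(428,238),(464,262),(460,299),(425,322),(390,303),(391,260)])/780*512
H=np.array([cast(i,T,*p,.084) for p in h]);print("hub",H.mean(0).round(4),np.linalg.norm(H-H.mean(0),axis=1).round(4))
b=np.array([(134,271),(188,301),(141,398),(87,372)])/780*512
B=np.array([cast(i,T,*p,.036) for p in b]);print("brick",B.mean(0).round(4),np.linalg.norm(np.diff(B,axis=0),axis=1).round(4))
print(state()["contact_force"])
E
```

```text
hub [ 0.5313 -0.1967  0.084 ] [0.0227 0.0219 0.0205 0.0225 0.0225 0.0217]
brick [ 0.3527 -0.2547  0.036 ] [0.0368 0.0774 0.0378]
[ 0.56231097 -0.53985347 -0.98959739]
```

```bash
python3 -c "
from station import sign_off;print(sign_off())"
```

```text
the job is handed in; nothing more can be done
None
```

The job is done and handed in at about 19 s of the 67 s allowed; `sign_off()` reported no verdict.

- **Brick:** I moved it off the base and laid it flat, right way up, at about (0.353, -0.255). That is roughly 0.19 m from the stud.
- **Gear:** I gripped the aluminium gear by its hub flats, turned it to line up with the pinion, and lowered it with small rocking movements. It slipped into mesh with no force I could measure. The arm stopped at exactly the height predicted for fully home, and the shoulder took the weight with under 10 N before I let go.
- **Last checks:**
  - The pictures show the gear level and in mesh, with the gripper open and well clear.
  - The dish, hammer and jar look to be where they started, judged by eye in the top view.
  - The hub measured 1.7 mm from my stud estimate. That is within the 4 mm limit and about the calibration error.
  - The brick measured 37 x 77 mm against its true 40 x 80 mm because I read its corners by eye.

No check failed.

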